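Feed the die plate up to the press rollers

ROBOT

A 7-joint arm with a two-finger parallel gripper is mounted at the origin on the work surface. World frame = base frame: x ahead of the robot, y to its left, z up, the work surface at z = 0. Lengths are in m, angles in rad, forces in N, time in s.
With the tool pointing down it reaches from about 0.425 to 0.875 m from the base axis. Payload 4.7 kg.
Tool frame: the origin (TCP) lies on the centre line of the jaws, within the pads' length; the fingertips stand 19 mm ahead of it and the grasp point (between the pads) is the TCP (ctrl.nose_length is the distance from the TCP to the fingertips, in m); z points along the fingers, x is the direction in which the jaws open and shut, and the axes are right-handed (so a half turn about z gives the same grasp; the last joint's range is limited). The gripper opens to 87 mm and grips with 3 to 60 N. Pads are 19 mm wide; open, the fingers measure 117 mm over their backs; the gripper's body (75 mm by 190 mm) begins 51 mm behind the grasp point.
Start: joints at [-1.198, 0.321, -0.07, 1.45, 0.023, 1.371, -0.057], TCP at [0.228, 0.609, 0.242] pointing down, gripper open.
Joint ranges: [-2.86, 2.86], [-0.3, 2.09], [-1.38, 1.24], [0.06, 2.45], [-1.56, 4.7], [0.09, 2.05], [-2.69, 2.69]. Speed limits (rad/s): [2.57, 2.57, 3.14, 3.14, 3.14, 3.14, 3.14].

INTERFACE

Orientations are given as a rotation vector (axis times angle).
In Python, from bench import ctrl gives the robot as it stands. The module is installed in compiled form; this text tells all that it offers.
- The arm moves only by the shell command python3 -m crank 'ROWS' [OPENING] [FORCE]. ROWS is a JSON object of lists of equal length, an entry for each row: "dp": the shift along the tool's x, y, z in cm, a list of three; "delta_rot": the turn, a rotation vector about the tool's x, y, z in rad, a list of three. In form: {"dp": [[x, y, z], ...], "delta_rot": [[rx, ry, rz], ...]}. A call has exactly 8 rows; each row shifts and turns the commanded pose from where the row before left it, along the tool's axes as they then stand; what a row does not reach is not made up. A row lasts 1/10 s, in which the tool goes at most 50 mm and 8.59 degrees, less where a joint would pass 70% of its speed; a pose out of reach is approached as far as the arm can. A call with a gripper value outside its range is refused whole. OPENING is the finger opening in cm, from 0 to 8.7, set as the call begins (- or left out, the last holds). The fingers move at their own pace and stop on an object; FORCE is the grip in N (left out, the last holds). Time passes only in rows, so rows that do not move let the fingers close, or fill a call up. It gives the time, the measured TCP pose, the force and the opening at its end, in the units of the state.
- ctrl.get_state(): the state, without advancing time (a new reading comes with each control period).
- ctrl.get_image(name): name is "side" or "top" or "wrist"; returns the picture (400x640x3 uint8, blue, green, red); there is no depth.
- ctrl.camera_info(name): a dict with "camera_matrix" (3x3 intrinsics, pixels), "D" ([k1, k2, p1, p2, k3] as OpenCV has them; the pictures are not rectified), "xyz" and "orientation" of the camera in the world. Camera axes: x right, y down, z forward; pixel columns grow to the right and rows downward; lengths in m; the calibration is good to about 2 mm. A picture is of the moment at which its call begins: read the wrist's pose just before it. camera_info takes no time and is no camera call; for the wrist camera it gives the pose at the moment of the call.
- ctrl.close_job(): hands the job in, once; it reports no verdict.
The state is a dict: "time": time; "joint_positions": joint angles; "qd": joint speeds; "joint_torque": joint torques, N m; "position": TCP position; "tool_rot": TCP orientation; "ft_force": force on the tool from outside, world axes, zero at the start; "torque": the same for the moment, N m; "grip_width": opening from 0.0 (shut) to 1.0 (fully open).
Only numpy, scipy, OpenCV 4.12 (cv2) and the standard library are available. Lean on these libraries where they do the work, as an engineer would, in place of code of your own. Each camera call takes 0.05 s, during which the arm holds its last target.

TASK

Push the white carrier plate along the bed of the roller press until its long side lies flat against the steel guide bar and its front edge is fully home against the rollers, ready for the crank. Only push it with the fingers: do not lift it, do not touch the plywood die lying on it (the die must ride along in its place), and leave the other things on the bench where they are. Finish clear of everything.

Things in the scene. Friction and masses are not known exactly. Their poses are not given: they have to be found in the camera images.
- press: Fixed hand-cranked roller die press, its place and yaw vary. Origin at bench height below corner; local +y is the feed direction (to the rollers), +x points into the guide bar, z up. Its flat in-feed bed, top 50 mm above the bench, spans local x -225 to 40, y -300 to 0 mm; its -x side and rear end have no rim.
- corner (a point): The inner corner that the plate is pushed into, at bed height: press local (0, 0, 50 mm), where the guide bar's inner face (local x = 0) meets the line at which the plate's front edge touches the upper roller (local y = 0). Axes as the press.
- guide (a point): Middle of the guide bar's inner face, at bed height, press local (0, -147, 50 mm). The steel bar spans x 0 to 10, y -292 to -3 mm and stands 12 mm above the bed.
- roller (a point): On the axis of the upper roller, half-way along it: press local (-106, 25, 85 mm). It is 60 mm in diameter, lies along x, and is 5 mm above the bed, so the plate stops against it. White cheeks at both its ends (x -265 to -225 and 12 to 52, y 0 to 125 mm) are 165 mm high, their black knobs 205 mm; a crank stands out beyond the +x cheek.
- plate: Loose white plastic carrier plate, a plain rectangular slab 140 (x) x 180 (y) x 18 mm, about 0.45 kg, sliding easily (about 2 N) on the in-feed bed, where it lies askew by up to 0.3 rad, off the guide bar and short of the rollers. Origin at the centre of its underside; local +y is its front (roller) end, +x its guide side. When home its origin is at press local (-70, -90, 50 mm) and its axes match the press.
- plate_nose (a point): Lower front corner of the plate on the guide side, at plate local (70, 90, 0 mm).
- plate_tail (a point): Lower rear corner of the plate on the guide side, at plate local (70, -90, 0 mm).
- die: Loose plywood steel-rule die, 86 x 126 mm and 22 mm high, about 0.2 kg, lying face down in the middle of the plate (it starts centred and square on it, so 27 mm of plate is free all round; top 90 mm above the bench). Origin at the centre of its underside. Held only by friction. Not to be touched.
- anvil: Steel rivet anvil, a disc 34 mm in diameter and 28 mm high, standing on the bed near the -x cheek, about press local (-203, -20). Origin under its centre. To be left alone.
- tin: Round metal rivet tin, 62 mm in diameter, 29 mm high, on the bench beside the -x cheek. Origin under its centre. To be left alone.
- template: White plastic belt template, a strip 36 x 218 x 5 mm along its y, flat on the bench on the -x side of the bed. Origin under its middle. To be left alone.
- buckle: Brass belt buckle, 46 x 54 mm, 8 mm high, flat on the out-feed bed behind the rollers. To be left alone.
- bottle: Clear water bottle with a green cap, 64 mm in diameter, 205 mm high, standing on the bench beyond the tin, on the -x side of the press. Origin under its centre. To be left alone.
- mallet: Yellow-headed mallet with a wooden handle, lying on the grey slab at the right of the bench; origin under the middle of the head (56 mm thick, 105 mm long), handle 235 mm towards its -x. To be left alone.
- screwdriver: Screwdriver lying on the bench at the right, near the robot, along its x. To be left alone.

How it is judged:
By the outcome, as a careful person would: the job done as asked, in the order asked, and still so for the second after the job is handed in, with the robot touching nothing.
It also fails if it takes over 51 s, if anything falls off the work surface, if the arm or the gripper's body presses on something with over 40 N, if the wrist force passes 120 N, or if a joint passes its speed limit or range.

## Working session

There is one attempt and no reset: what is moved stays moved. The work goes in short steps, Python scripts to look and compute and a shell command to move; the robot and the scene stay as the last step left them, time stands still between calls to the robot, and variables do not carry over. Pictures are saved under pics/ and viewed, and the job is handed in when it is done.

```bash
mkdir -p pics; ls; python3 - <<'E'
from bench import ctrl
import cv2
s=ctrl.get_state();print(s)
for n in ("side","top","wrist"):
    i=ctrl.camera_info(n);print(n,i)
    cv2.imwrite(f"pics/{n}0.png",ctrl.get_image(n))
E
```

```text
pics
{'time': 0.0, 'joint_positions': array([-1.19793287,  0.321815  , -0.07005744,  1.451713  ,  0.02260954,
        1.37079555, -0.05689236]), 'qd': array([ 0.00025609, -0.00099993,  0.00124072, -0.00033109,  0.00087574,
       -0.00080547, -0.00044128]), 'joint_torque': array([-1.72096229e-04, -4.91294003e+01, -4.03813524e-01, -3.12519228e+01,
       -6.37795287e-02,  4.39798983e-02,  1.59478177e-04]), 'position': array([0.22810267, 0.60809092, 0.2404474 ]), 'tool_rot': array([ 2.58114612e+00,  1.78877800e+00, -2.39888785e-03]), 'ft_force': array([0.35090064, 0.07933728, 0.49672138]), 'torque': array([0.0492081 , 0.00422521, 0.02047057]), 'grip_width': 1.0007261589895284}
side {'camera_matrix': array([[365.61329099,   0.        , 315.76238139],
       [  0.        , 365.61329099, 193.83515964],
       [  0.        ,   0.        ,   1.        ]]), 'D': array([0.01384082, 0.        , 0.        , 0.        , 0.        ]), 'xyz': array([0.43277046, 0.7136161 , 0.74427099]), 'orientation': array([-0.06958091,  2.78101648, -1.35123753])}
top {'camera_matrix': array([[367.78956521,   0.        , 311.49669172],
       [  0.        , 367.78956521, 204.25005657],
       [  0.        ,   0.        ,   1.        ]]), 'D': array([-0.07527934,  0.        ,  0.        ,  0.        ,  0.        ]), 'xyz': array([ 0.24663506, -0.10642846,  1.3668941 ]), 'orientation': array([-2.10529785,  2.12400986, -0.22456964])}
wrist {'camera_matrix': array([[317.38796921,   0.        , 323.18792514],
       [  0.        , 317.38796921, 200.86473404],
       [  0.        ,   0.        ,   1.        ]]), 'D': array([-0.01511044,  0.        ,  0.        ,  0.        ,  0.        ]), 'xyz': array([0.16134626, 0.6311614 , 0.38417845]), 'orientation': array([2.39673852, 1.6616387 , 0.21809036])}
```

View pics/side0.png

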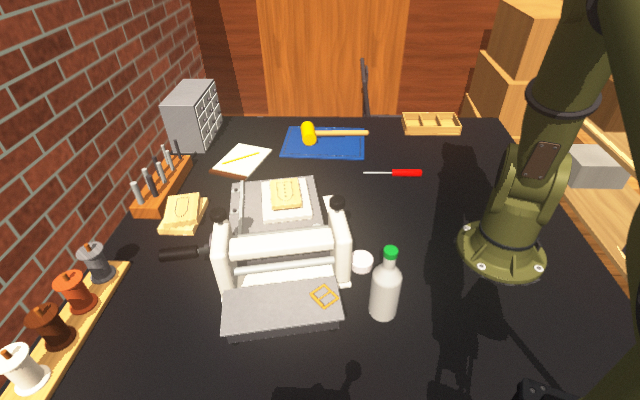

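View pics/top0.png

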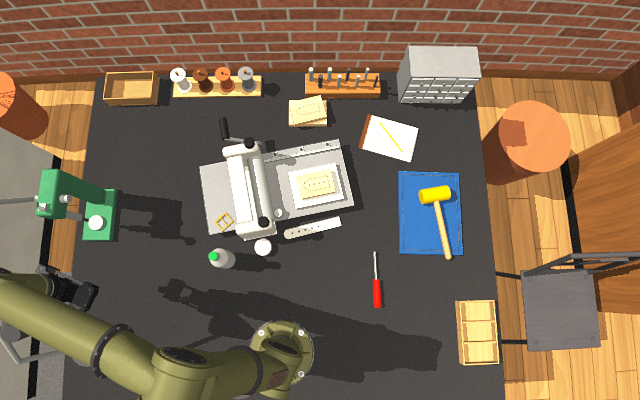

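View pics/wrist0.png

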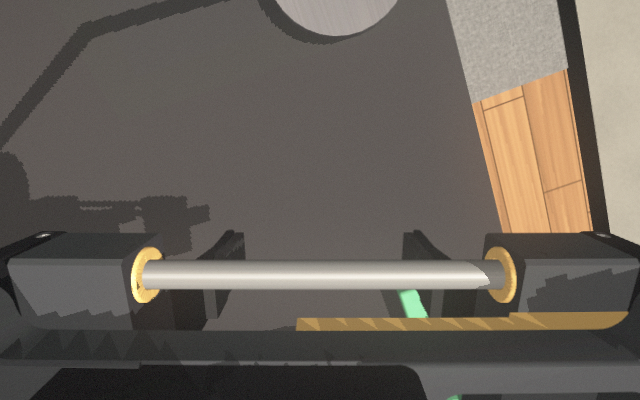

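```bash
cat > h.py <<'E'
import numpy as np,cv2
from scipy.spatial.transform import Rotation as R
from bench import ctrl
def crop(img,x0,y0,x1,y1,k,name):
    c=cv2.resize(img[y0:y1,x0:x1],None,fx=k,fy=k,interpolation=cv2.INTER_CUBIC)
    st=20 if k<8 else 10
    for x in range(x0-x0%st+st,x1,st):
        cv2.line(c,((x-x0)*k,0),((x-x0)*k,6),(0,0,255),1);cv2.putText(c,str(x),((x-x0)*k+1,16),0,.35,(0,0,255),1)
    for y in range(y0-y0%st+st,y1,st):
        cv2.line(c,(0,(y-y0)*k),(6,(y-y0)*k),(0,0,255),1);cv2.putText(c,str(y),(8,(y-y0)*k+4),0,.35,(0,0,255),1)
    cv2.imwrite(name,c)
def ray(info,px,z):
    K,D=info["camera_matrix"],info["D"]
    u=cv2.undistortPoints(np.array(px,float).reshape(-1,1,2),K,D).reshape(-1,2)
    d=R.from_rotvec(info["orientation"]).apply(np.c_[u,np.ones(len(u))])
    z=np.broadcast_to(np.asarray(z,float),len(u))
    return info["xyz"]+d*((z-info["xyz"][2])/d[:,2])[:,None]
def proj(info,P):
    Rm=R.from_rotvec(info["orientation"]).as_matrix()
    rv=cv2.Rodrigues(Rm.T)[0]
    return cv2.projectPoints(np.array(P,float),rv,-Rm.T@info["xyz"],info["camera_matrix"],info["D"])[0].reshape(-1,2)
E
python3 - <<'E'
from h import *
t=cv2.imread("pics/top0.png");crop(t,195,130,360,250,4,"pics/topc.png")
crop(t,280,130,360,220,6,"pics/topd.png")
s=cv2.imread("pics/side0.png");crop(s,200,165,360,285,5,"pics/sidec.png")
E
```

```text
(no output)
```

View pics/topc.png

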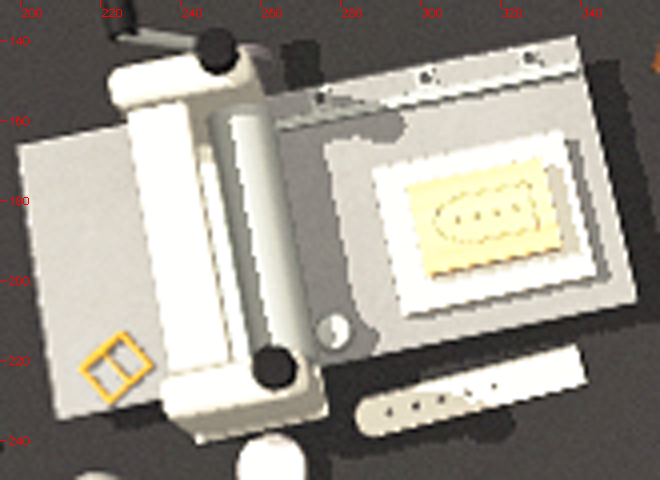

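View pics/topd.png

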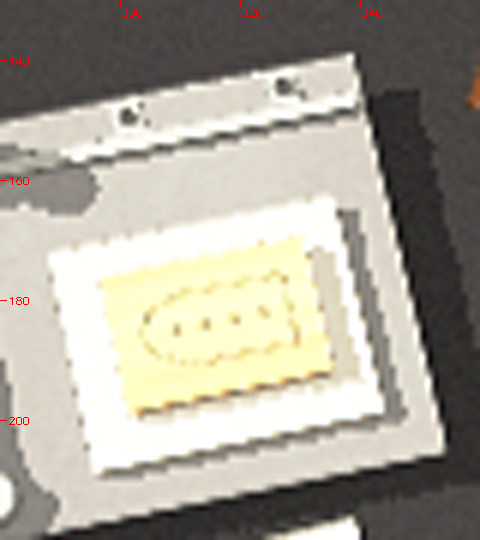

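View pics/sidec.png

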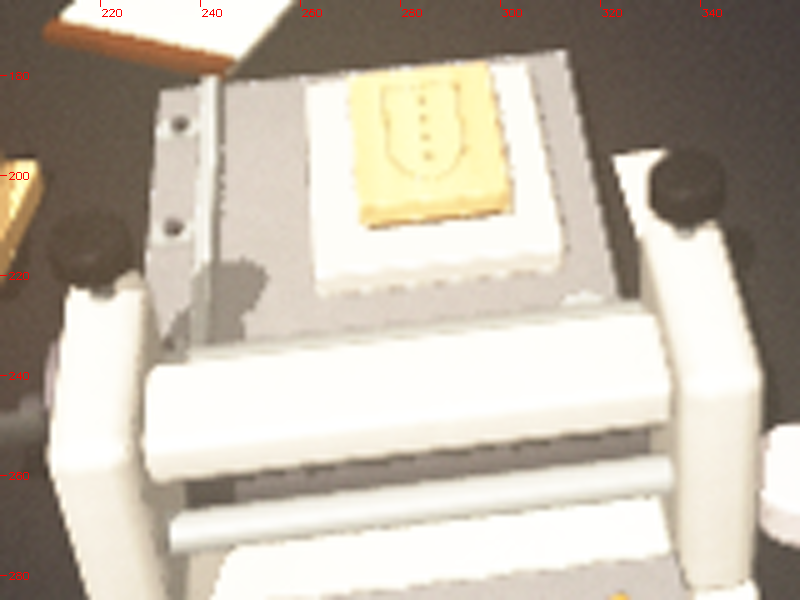

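```bash
python3 - <<'E'
from h import *
np.set_printoptions(precision=4,suppress=True)
t=ctrl.camera_info("top");s=ctrl.camera_info("side")
g=lambda L:np.array(L)/6+[280,130]-.4
gs=lambda L:np.array(L)/5+[200,165]-.4
bt=ray(t,g([(353,53),(445,453),(50,535)]),.05);print("bed top",bt)
bs=ray(s,gs([(162,90),(568,50),(615,298)]),.05);print("bed side",bs)
pt=ray(t,g([(48,253),(333,197),(383,410),(95,475)]),.068);print("plate top",pt)
ps=ray(s,gs([(318,280),(306,85),(527,66),(560,252)]),.068);print("plate side",ps)
gt=ray(t,g([(80,162),(357,105)]),[.05,.05]);print("guide",gt)
gb=ray(s,gs([(212,75),(205,345)]),.062);print("guide side, inner?",gb)
def ang(p):return np.arctan2(p[1],p[0])
for P in (pt,ps):
    print("lens",[np.linalg.norm(P[i]-P[(i+1)%4]) for i in range(4)],"front dir",[ang(P[0]-P[1]),ang(P[3]-P[2])],"x dir",[ang(P[0]-P[3]),ang(P[1]-P[2])],P.mean(0))
for b in (bt,bs): print("bed x dir",ang(b[0]-b[1]),np.linalg.norm(b[0]-b[1]),"y dir",ang(b[2]-b[1]))
print(ang(gt[0]-gt[1]))
E
```

```text
bed top [[ 0.7784 -0.2193  0.05  ]
 [ 0.5183 -0.269   0.05  ]
 [ 0.4697 -0.0282  0.05  ]]
bed side [[ 0.7785 -0.2187  0.05  ]
 [ 0.5191 -0.2707  0.05  ]
 [ 0.4768 -0.0326  0.05  ]]
plate top [[ 0.6419 -0.0273  0.068 ]
 [ 0.6765 -0.203   0.068 ]
 [ 0.5414 -0.2301  0.068 ]
 [ 0.5029 -0.0561  0.068 ]]
plate side [[ 0.6399 -0.0219  0.068 ]
 [ 0.6794 -0.2025  0.068 ]
 [ 0.5418 -0.2269  0.068 ]
 [ 0.5082 -0.0497  0.068 ]]
guide [[ 0.7067 -0.046   0.05  ]
 [ 0.7433 -0.2209  0.05  ]]
guide side, inner? [[ 0.7442 -0.2197  0.062 ]
 [ 0.6934  0.0248  0.062 ]]
lens [np.float64(0.1790148521274926), np.float64(0.13773145904891176), np.float64(0.17816804621403123), np.float64(0.14192104038869108)] front dir [np.float64(1.7653557825283446), np.float64(1.7888389167967575)] x dir [np.float64(0.20446821686014946), np.float64(0.19826456515615973)] [ 0.5907 -0.1291  0.068 ]
lens [np.float64(0.18484401331846637), np.float64(0.1397906302270487), np.float64(0.1803528744274478), np.float64(0.13462598678084975)] front dir [np.float64(1.7862543610610846), np.float64(1.7582143679860454)] x dir [np.float64(0.20774764899374118), np.float64(0.17538709721190351)] [ 0.5923 -0.1252  0.068 ]
bed x dir 0.1887017237940046 0.26476599019308067 y dir 1.7700517482017402
bed x dir 0.1978279863740124 0.2645902404406465 y dir 1.7464520749071595
1.777116379695842
```

```bash
python3 -m crank '{"dp":[[0,0,-2],[-1,2,-2],[-1.8,3.2,-2],[-1.8,3.2,0],[-1.8,3.2,0],[-1.8,3.2,0],[-1.8,3.2,0],[-1.8,3.2,0]],"delta_rot":[[0,0,0],[0,0,0],[0,0,0],[0,0,0],[0,0,0],[0,0,0],[0,0,0],[0,0,0]]}'
```

```text
time: 0.95
position: [0.3861, 0.4222, 0.3013]
tool_rot: [2.582, 1.789, -0.0]
ft_force: [0.2, 0.4, 0.3]
grip_width: 0.998
```

```bash
python3 -m crank '{"dp":[[-2,1.5,0],[-3.7,2.9,0],[-3.7,2.9,0],[-3.7,2.9,0],[-3.7,2.9,0],[-3.7,2.9,0],[-3.7,2.9,0],[-3.7,2.9,0]],"delta_rot":[[0,0,0],[0,0,0],[0,0,0],[0,0,0],[0,0,0],[0,0,0],[0,0,0],[0,0,0]]}'
python3 -m crank '{"dp":[[-3.7,2.9,0],[-3.7,2.9,0],[-3.7,2.9,0],[-1.8,1.5,0],[0,0,0],[0,0,0],[0,0,0],[0,0,0]],"delta_rot":[[0,0,0],[0,0,0],[0,0,0],[0,0,-0.14],[0,0,-0.14],[0,0,-0.14],[0,0,-0.14],[0,0,0]]}' 
python3 - <<'E'
from h import *
print(ctrl.get_state()["joint_positions"])
i=ctrl.camera_info("wrist");im=ctrl.get_image("wrist");cv2.imwrite("pics/w1.png",im)
np.save("w1.npy",i,allow_pickle=True);print(i["xyz"],ctrl.get_state()["position"])
E
```

```text
time: 1.75
position: [0.4916, 0.084, 0.3015]
tool_rot: [-2.582, -1.789, -0.001]
ft_force: [0.4, -0.3, -0.1]
grip_width: 0.999
time: 2.55
position: [0.5415, -0.0708, 0.3013]
tool_rot: [-1.987, -2.433, 0.0]
ft_force: [0.4, -0.0, 0.3]
grip_width: 0.997
[-0.42118224  0.07305762  0.53500944  1.63597369 -0.03750732  1.443342
  1.88970066]
[ 0.47166613 -0.08703237  0.44491454] [ 0.54154946 -0.07069047  0.30133746]
```

View pics/w1.png

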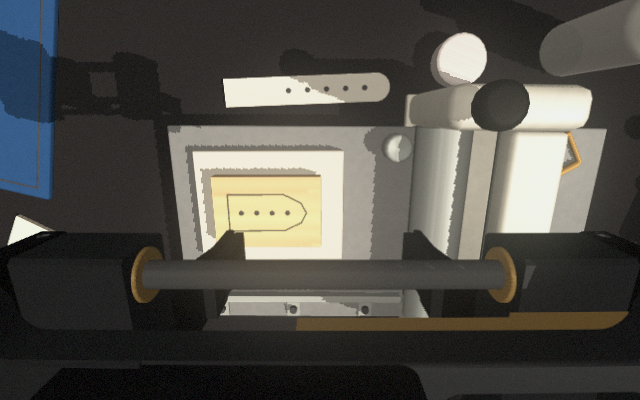

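```bash
python3 - <<'E'
from h import *
t=cv2.imread("pics/w1.png");crop(t,155,110,425,320,3,"pics/w1c.png")
E
```

```text
(no output)
```

View pics/w1c.png

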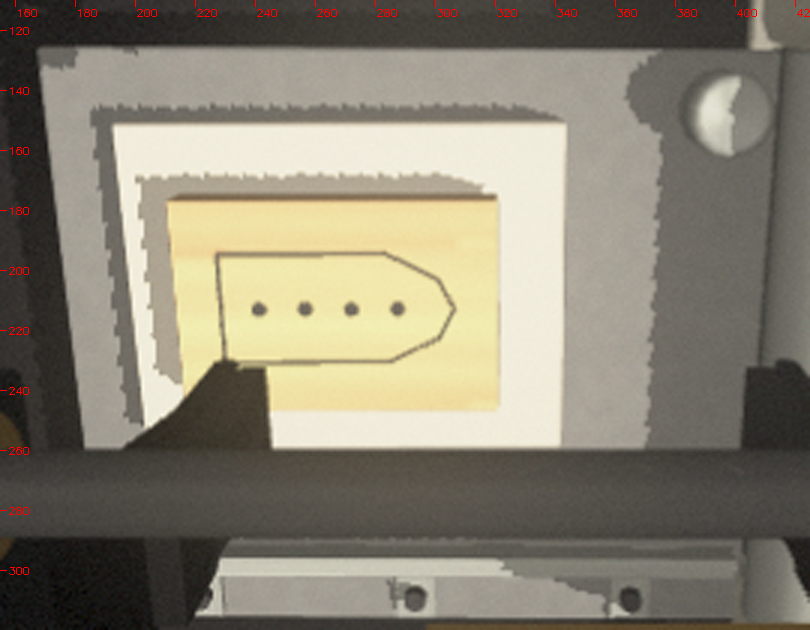

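```bash
python3 - <<'E'
from h import *
np.set_printoptions(precision=4,suppress=True)
i=np.load("w1.npy",allow_pickle=True).item()
g=lambda L:np.array(L)/3+[155,110]-.33
ang=lambda p:np.arctan2(p[1],p[0])
P=ray(i,g([(566,123),(113,123),(145,430),(560,447)]),.068)
b=ray(i,g([(40,47),(745,47),(84,447)]),.05)
print(P,b)
print("plate -x edge yaw",ang(P[0]-P[1])-np.pi/2,np.linalg.norm(P[0]-P[1]),"rear",ang(P[2]-P[1]),"front",ang(P[3]-P[0]))
print("bed edge",ang(b[1]-b[0])-np.pi/2,"rear",ang(b[2]-b[0]))
for y0 in (.19,.2,.21):
    X=np.array([np.cos(y0),np.sin(y0)]);Y=np.array([-X[1],X[0]])
    O=b[0][:2]+.225*X+.3*Y
    L=lambda Q:np.c_[(Q[:,:2]-O)@X,(Q[:,:2]-O)@Y]*1000
    print(y0,O,"plate\n",L(P));
    for z in(.05,.062):
        G=ray(i,g([(230,543),(230,559),(230,577),(735,559),(735,577),(600,615)]),z);print(z,L(G).round(1).tolist())
E
```

```text
[[ 0.5061 -0.0557  0.068 ]
 [ 0.5417 -0.2307  0.068 ]
 [ 0.6702 -0.2047  0.068 ]
 [ 0.6421 -0.0282  0.068 ]] [[ 0.5203 -0.2697  0.05  ]
 [ 0.4634  0.0101  0.05  ]
 [ 0.6937 -0.2367  0.05  ]]
plate -x edge yaw 0.20076851587307631 0.178566206706996 rear 0.19964857236592096 front 0.19946894083939598
bed edge 0.20075799108332282 rear 0.18828193274046476
0.19 [0.6846 0.0674] plate
 [[-198.5302  -87.1763]
 [-196.6074 -265.7321]
 [ -65.4758 -264.4668]
 [ -59.7538  -85.8621]]
0.05 [[-0.6, -237.1], [7.9, -237.7], [17.5, -238.3], [5.1, -1.1], [14.6, -0.4], [35.8, -63.2]]
0.062 [[-7.8, -233.3], [0.4, -233.8], [9.7, -234.4], [-2.3, -4.5], [6.9, -3.8], [27.5, -64.7]]
0.2 [0.6812 0.069 ] plate
 [[-196.4033  -87.4516]
 [-196.2661 -266.0177]
 [ -65.1284 -266.0638]
 [ -57.6207  -87.5253]]
0.05 [[0.1, -239.4], [8.5, -240.0], [18.1, -240.7], [8.0, -3.5], [17.6, -2.8], [38.2, -65.9]]
0.062 [[-7.1, -235.5], [1.0, -236.1], [10.3, -236.8], [0.6, -6.7], [9.9, -6.1], [29.8, -67.2]]
0.21 [0.6778 0.0706] plate
 [[-194.2793  -87.7482]
 [-195.9277 -266.3068]
 [ -64.7971 -267.6642]
 [ -55.5044  -89.2097]]
0.05 [[0.7, -241.6], [9.1, -242.3], [18.6, -243.2], [11.0, -5.8], [20.6, -5.3], [40.5, -68.5]]
0.062 [[-6.5, -237.6], [1.7, -238.3], [11.0, -239.1], [3.5, -9.0], [12.8, -8.5], [32.1, -69.8]]
```

```bash
python3 -m crank '{"dp":[[-2,-2,0],[-2.8,-2.4,0],[-2,-1.5,2],[0,0,4],[0,0,4],[0,0,4],[0,0,3],[0,0,2]],"delta_rot":[[0,0,0],[0,0,0],[0,0,0],[0,0,0],[0,0,0],[0,0,0],[0,0,0],[0,0,0]]}'
python3 -m crank '{"dp":[[0,0,1.5],[0,0,1],[0,0,0.6],[0,0,0.3],[0,0,0],[0,0,0],[0,0.2,0],[0,0.2,0]],"delta_rot":[[0,0,0],[0,0,0],[0,0,0],[0,0,0],[0,0,0],[0,0,0],[0,0,0],[0,0,0]]}'
cat > loc.py <<'E'
from h import *
s=ctrl.get_state();O=np.array([.6812,.069]);X=np.array([np.cos(.2),np.sin(.2)]);Y=np.array([-X[1],X[0]])
d=s["position"][:2]-O;f=s["ft_force"]
print("local mm",(d@X*1000).round(1),(d@Y*1000).round(1),"z",s["position"][2].round(4),"F X,Y,z",(f[:2]@X).round(1),(f[:2]@Y).round(1),f[2].round(1),"t",round(float(s["time"]),2))
T=R.from_rotvec(s["tool_rot"]).as_matrix();print("yaw",np.arctan2(T[1,0],T[0,0]))
E
python3 loc.py
```

```text
time: 3.4
position: [0.496, -0.1487, 0.1091]
tool_rot: [-1.99, -2.428, 0.003]
ft_force: [-0.3, 0.1, -0.1]
grip_width: 0.996
time: 4.2
position: [0.502, -0.1483, 0.0781]
tool_rot: [1.987, 2.433, 0.001]
ft_force: [0.2, 0.6, 0.5]
grip_width: 1.004
local mm -218.8 -177.4 z 0.0781 F X,Y,z 0.3 0.6 0.5 t 4.2
yaw 1.7719061467149289
```

```bash
python3 -m crank '{"dp":[[0,0.2,0.2],[0,0.3,0.1],[0,0.3,0],[0,0.3,0],[0,0.3,0],[0,0.3,0],[0,0.3,0],[0,0.3,0]],"delta_rot":[[0,0,0],[0,0,0],[0,0,0],[0,0,0],[0,0,0],[0,0,0],[0,0,0],[0,0,0]]}'; python3 loc.py
python3 - <<'E'
from h import *
crop(ctrl.get_image("top"),255,130,360,220,6,"pics/t2.png")
E
```

```text
time: 5.0
position: [0.5235, -0.144, 0.0743]
tool_rot: [-1.987, -2.432, 0.001]
ft_force: [-3.7, -1.0, 0.8]
grip_width: 1.002
local mm -196.9 -177.4 z 0.0743 F X,Y,z -3.8 -0.3 0.8 t 5.0
yaw 1.7714591582409227
```

View pics/t2.png

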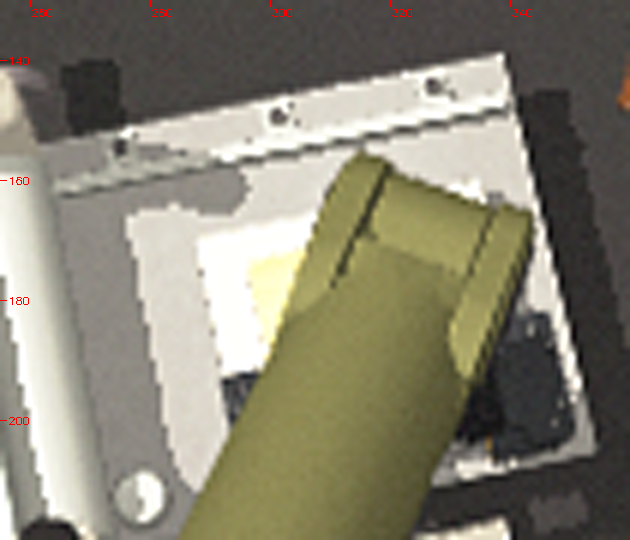

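```bash
python3 -m crank '{"dp":[[0,0.35,0],[0,0.35,0],[0,0.35,0],[0,0.35,0],[0,0.35,0],[0,0.35,0],[0,0.35,0],[0,0.35,0]],"delta_rot":[[0,0,0],[0,0,0],[0,0,0],[0,0,0],[0,0,0],[0,0,0],[0,0,0],[0,0,0]]}'; python3 loc.py
python3 -m crank '{"dp":[[0,0.3,0],[0,0.25,0],[0,0.2,0],[0,0.15,0],[0,0.15,0],[0,0.1,0],[0,0.1,0],[0,0.1,0]],"delta_rot":[[0,0,0],[0,0,0],[0,0,0],[0,0,0],[0,0,0],[0,0,0],[0,0,0],[0,0,0]]}'; python3 loc.py
```

```text
time: 5.85
position: [0.5517, -0.138, 0.0745]
tool_rot: [-1.987, -2.433, -0.0]
ft_force: [-2.8, -0.5, -1.7]
grip_width: 0.998
local mm -168.1 -177.1 z 0.0745 F X,Y,z -2.8 0.1 -1.7 t 5.85
yaw 1.7721240629171522
time: 6.65
position: [0.5647, -0.1355, 0.0746]
tool_rot: [1.987, 2.433, 0.0]
ft_force: [-1.7, 0.2, -1.6]
grip_width: 0.999
local mm -154.8 -177.2 z 0.0746 F X,Y,z -1.6 0.5 -1.6 t 6.65
yaw 1.771900467147935
```

```bash
python3 -m crank '{"dp":[[0,0.1,0],[0,0.1,0],[0,0.1,0],[0,0.07,0],[0,0.07,0],[0,0.07,0],[0,0.05,0],[0,0,0]],"delta_rot":[[0,0,0],[0,0,0],[0,0,0],[0,0,0],[0,0,0],[0,0,0],[0,0,0],[0,0,0]]}'; python3 loc.py
```

```text
time: 7.45
position: [0.5689, -0.1345, 0.0746]
tool_rot: [-1.986, -2.431, 0.002]
ft_force: [-6.9, -1.0, 2.7]
grip_width: 0.999
local mm -150.5 -177.1 z 0.0746 F X,Y,z -6.9 0.4 2.7 t 7.45
yaw 1.771818916804235
```

```bash
python3 -m crank '{"dp":[[0,0.05,0],[0,0.05,0],[0,0.05,0],[0,0,0],[0,0,0],[0,0,0],[0,0,0],[0,0,0]],"delta_rot":[[0,0,0],[0,0,0],[0,0,0],[0,0,0],[0,0,0],[0,0,0],[0,0,0],[0,0,0]]}'; python3 loc.py
```

```text
time: 8.25
position: [0.569, -0.1345, 0.0745]
tool_rot: [-1.985, -2.429, 0.005]
ft_force: [-8.2, -0.8, 4.9]
grip_width: 0.996
local mm -150.4 -177.2 z 0.0745 F X,Y,z -8.2 0.9 4.9 t 8.25
yaw 1.7713934201979293
```

```bash
python3 -m crank '{"dp":[[0,-0.3,0],[0,-0.6,0],[0,-0.8,-1],[0,0,-3],[0,0,-4],[0,0,-4],[0,0,-4],[0,0,-4]],"delta_rot":[[0,0,0],[0,0,0],[0,0,0],[0,0,0],[0,0,0],[0,0,0],[0,0,0],[0,0,0]]}' 
python3 - <<'E'
from h import *
i=ctrl.camera_info("wrist");im=ctrl.get_image("wrist");cv2.imwrite("pics/w2.png",im)
np.save("w2.npy",i,allow_pickle=True);print(ctrl.get_state()["position"],ctrl.get_state()["qd"].round(3))
crop(im,200,100,440,310,3,"pics/w2c.png")
E
```

```text
time: 9.05
position: [0.5548, -0.1377, 0.2776]
tool_rot: [1.986, 2.431, 0.003]
ft_force: [0.4, -0.4, 0.3]
grip_width: 1.0
[ 0.55791131 -0.13858818  0.28486825] [ 0.01   0.009  0.01   0.03  -0.018 -0.141  0.022]
```

View pics/w2.png

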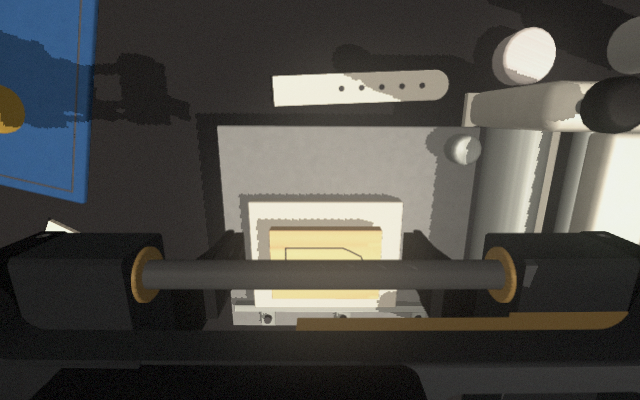

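View pics/w2c.png

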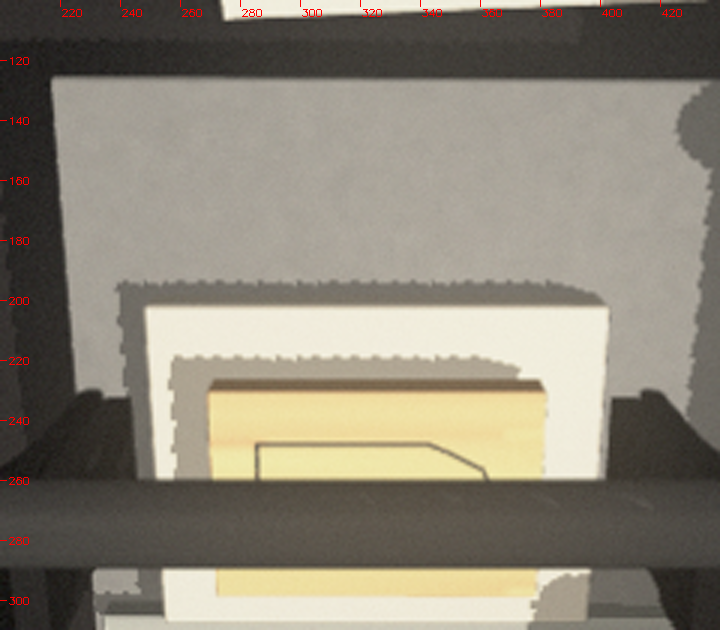

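```bash
python3 -m crank '{"dp":[[-2,1.5,0],[-3.5,2.5,0],[-3.5,2.5,0],[-3.3,2.5,0],[0,0,2],[0,0,2],[0,0,2],[0,0,2]],"delta_rot":[[0,0,0],[0,0,0],[0,0,0],[0,0,0],[0,0,0.14],[0,0,0.14],[0,0,0.14],[0,0,0.14]]}' 6
python3 -m crank '{"dp":[[0,0,1.5],[0,0,1.5],[0,0,1.5],[0,0,0.5],[0,0,0],[0,0,0],[0,0,0],[0,0,0]],"delta_rot":[[0,0,0.14],[0,0,0.14],[0,0,0.14],[0,0,0.14],[0,0,0.14],[0,0,0.14],[0,0,0.14],[0,0,0.03]]}';python3 loc.py
```

```text
time: 9.9
position: [0.668, -0.2402, 0.1947]
tool_rot: [2.586, 1.781, 0.002]
ft_force: [0.0, 0.2, 0.2]
grip_width: 0.692
time: 10.7
position: [0.6681, -0.2398, 0.1453]
tool_rot: [3.125, 0.315, 0.002]
ft_force: [-0.2, 1.1, 0.8]
grip_width: 0.69
local mm -74.2 -300.0 z 0.1453 F X,Y,z 0.0 1.1 0.8 t 10.7
yaw 0.200638744517988
```

```bash
python3 -m crank '{"dp":[[0,0,2],[0,0,2],[0,0,1.5],[0,0,1],[0,0,0.5],[0,-0.2,0],[0,-0.3,0],[0,-0.3,0]],"delta_rot":[[0,0,0],[0,0,0],[0,0,0],[0,0,0],[0,0,0],[0,0,0],[0,0,0],[0,0,0]]}';python3 loc.py
python3 -m crank '{"dp":[[0,-0.3,0],[0,-0.3,0],[0,-0.3,0],[0,-0.3,0],[0,-0.3,0],[0,-0.3,0],[0,-0.3,0],[0,-0.3,0]],"delta_rot":[[0,0,0],[0,0,0],[0,0,0],[0,0,0],[0,0,0],[0,0,0],[0,0,0],[0,0,0]]}';python3 loc.py
```

```text
time: 11.5
position: [0.6666, -0.2321, 0.0755]
tool_rot: [3.125, 0.317, 0.002]
ft_force: [-0.9, 0.4, 0.2]
grip_width: 0.689
local mm -74.2 -292.2 z 0.0755 F X,Y,z -0.8 0.6 0.2 t 11.5
yaw 0.2021865890974571
time: 12.3
position: [0.661, -0.2093, 0.0746]
tool_rot: [3.125, 0.316, 0.0]
ft_force: [1.1, -2.9, -0.7]
grip_width: 0.689
local mm -75.0 -268.7 z 0.0746 F X,Y,z 0.5 -3.1 -0.7 t 12.3
yaw 0.201314230077803
```

```bash
python3 -m crank '{"dp":[[0,-0.35,0],[0,-0.35,0],[0,-0.35,0],[0,-0.35,0],[0,-0.35,0],[0,-0.35,0],[0,-0.35,0],[0,-0.35,0]],"delta_rot":[[0,0,0],[0,0,0],[0,0,0],[0,0,0],[0,0,0],[0,0,0],[0,0,0],[0,0,0]]}';python3 loc.py
python3 -m crank '{"dp":[[0,-0.35,0],[0,-0.35,0],[0,-0.35,0],[0,-0.35,0],[0,-0.35,0],[0,-0.35,0],[0,-0.35,0],[0,-0.35,0]],"delta_rot":[[0,0,0],[0,0,0],[0,0,0],[0,0,0],[0,0,0],[0,0,0],[0,0,0],[0,0,0]]}';python3 loc.py
```

```text
time: 13.1
position: [0.6556, -0.1809, 0.0746]
tool_rot: [-3.126, -0.317, -0.0]
ft_force: [0.4, -2.1, -0.8]
grip_width: 0.689
local mm -74.7 -239.8 z 0.0746 F X,Y,z -0.0 -2.2 -0.8 t 13.1
yaw 0.20198772656550096
time: 13.9
position: [0.65, -0.1535, 0.0746]
tool_rot: [-3.126, -0.317, -0.0]
ft_force: [-0.1, -2.2, -1.0]
grip_width: 0.69
local mm -74.8 -211.8 z 0.0746 F X,Y,z -0.5 -2.1 -1.0 t 13.9
yaw 0.20201986852832315
```

```bash
python3 -m crank '{"dp":[[0,-0.3,0],[0,-0.25,0],[0,-0.2,0],[0,-0.15,0],[0,-0.15,0],[0,-0.1,0],[0,-0.1,0],[0,-0.1,0]],"delta_rot":[[0,0,0],[0,0,0],[0,0,0],[0,0,0],[0,0,0],[0,0,0],[0,0,0],[0,0,0]]}';python3 loc.py
```

```text
time: 14.7
position: [0.6473, -0.1406, 0.0746]
tool_rot: [3.126, 0.317, 0.0]
ft_force: [0.5, -2.9, 0.0]
grip_width: 0.689
local mm -74.8 -198.6 z 0.0746 F X,Y,z -0.1 -2.9 0.0 t 14.7
yaw 0.20184710823375032
```

```bash
python3 -m crank '{"dp":[[0,-0.1,0],[0,-0.1,0],[0,-0.1,0],[0,-0.1,0],[0,-0.1,0],[0,-0.1,0],[0,-0.1,0],[0,-0.07,0]],"delta_rot":[[0,0,0],[0,0,0],[0,0,0],[0,0,0],[0,0,0],[0,0,0],[0,0,0],[0,0,0]]}';python3 loc.py
python3 -m crank '{"dp":[[0,-0.07,0],[0,-0.07,0],[0,-0.05,0],[0,-0.05,0],[0,0,0],[0,0,0],[0,0,0],[0,0,0]],"delta_rot":[[0,0,0],[0,0,0],[0,0,0],[0,0,0],[0,0,0],[0,0,0],[0,0,0],[0,0,0]]}';python3 loc.py
```

```text
time: 15.5
position: [0.6458, -0.1337, 0.0746]
tool_rot: [3.124, 0.316, 0.0]
ft_force: [1.4, -5.8, -1.6]
grip_width: 0.694
local mm -75.0 -191.7 z 0.0746 F X,Y,z 0.2 -5.9 -1.6 t 15.5
yaw 0.2015661430957634
time: 16.3
position: [0.6453, -0.1336, 0.0747]
tool_rot: [3.122, 0.313, 0.001]
ft_force: [2.3, -8.3, -3.2]
grip_width: 0.691
local mm -75.4 -191.4 z 0.0747 F X,Y,z 0.6 -8.6 -3.2 t 16.3
yaw 0.1997285550495359
```

```bash
python3 -m crank '{"dp":[[0,0.3,0],[0,0.6,0],[0,0.8,-1],[0,0,-3],[0,0,-4],[0,0,-4],[0,0,-4],[0,0,-4]],"delta_rot":[[0,0,0],[0,0,0],[0,0,0],[0,0,0],[0,0,0],[0,0,0],[0,0,0],[0,0,0]]}' 
python3 -m crank '{"dp":[[-2,-2,-1],[-3.5,-3.5,-1],[-3.6,-2.6,0],[0,0,0],[0,0,0],[0,0,0],[0,0,0],[0,0,0]],"delta_rot":[[0,0,0],[0,0,0],[0,0,-0.14],[0,0,-0.14],[0,0,-0.14],[0,0,-0.14],[0,0,-0.14],[0,0,-0.14]]}' 
python3 -m crank '{"dp":[[0,0,0],[0,0,0],[0,0,0],[0,0,0],[0,0,0],[0,0,0],[0,0,0],[0,0,0]],"delta_rot":[[0,0,-0.14],[0,0,-0.14],[0,0,-0.14],[0,0,-0.14],[0,0,-0.14],[0,0,-0.03],[0,0,0],[0,0,0]]}' 
python3 loc.py
python3 - <<'E'
from h import *
i=ctrl.camera_info("wrist");im=ctrl.get_image("wrist");cv2.imwrite("pics/w3.png",im)
np.save("w3.npy",i,allow_pickle=True)
crop(im,200,100,440,320,3,"pics/w3c.png")
crop(ctrl.get_image("side"),200,165,340,255,5,"pics/s3c.png")
E
```

```text
time: 17.1
position: [0.6486, -0.1469, 0.2772]
tool_rot: [-3.124, -0.317, -0.001]
ft_force: [0.3, -0.4, 0.1]
grip_width: 0.69
time: 17.9
position: [0.5436, -0.0863, 0.2954]
tool_rot: [-2.719, -1.571, -0.002]
ft_force: [0.7, 0.2, 0.2]
grip_width: 0.69
time: 18.7
position: [0.5437, -0.0865, 0.2948]
tool_rot: [-1.99, -2.431, -0.001]
ft_force: [-0.5, 0.1, 0.1]
grip_width: 0.693
local mm -165.7 -125.1 z 0.2948 F X,Y,z -0.4 0.2 0.1 t 18.7
yaw 1.769598970366597
```

View pics/w3.png

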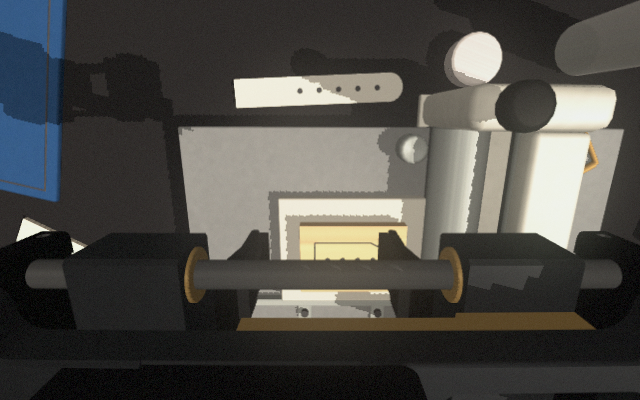

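View pics/w3c.png

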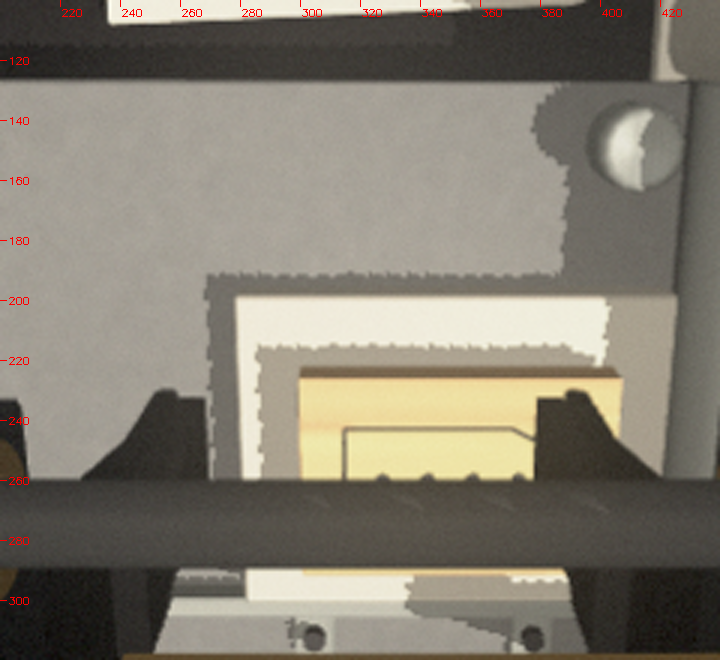

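View pics/s3c.png

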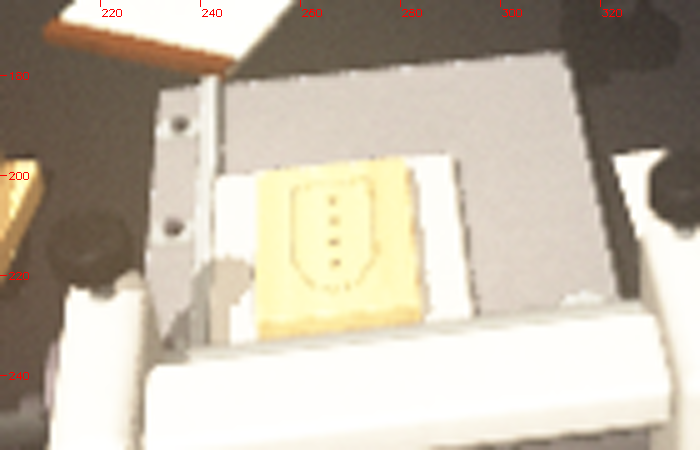

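```bash
python3 - <<'E'
from h import *
np.set_printoptions(precision=4,suppress=True)
O=np.array([.6812,.069]);X=np.array([np.cos(.2),np.sin(.2)]);Y=np.array([-X[1],X[0]])
L=lambda Q:(np.c_[(Q[:,:2]-O)@X,(Q[:,:2]-O)@Y]*1000).round(1)
def edges(n,g,pl,bd,dt):
    i=np.load(n,allow_pickle=True).item()
    print(n,"plate",L(ray(i,g(pl),.068)).tolist(),"bed",L(ray(i,g(bd),.05)).tolist(),"die",L(ray(i,g(dt),.09)).tolist())
g=lambda x,y:(lambda P:np.array(P)/3+[x,y]-.33)
# order plate: rear -x, front -x, rear +x ; die: rear -x, front -x, rear +x
edges("w1.npy",g(155,110),[(113,123),(566,123),(145,430)],[(40,47),(745,47)],[(168,200),(497,200),(183,395)])
edges("w3.npy",g(200,100),[(235,297),(675,296),(247,600)],[(0,80),(650,80)],[(300,378),(622,378),(302,572)])
E
```

```text
w1.npy plate [[-196.2, -266.0], [-196.4, -87.5], [-65.1, -266.1]] bed [[-225.0, -300.0], [-225.2, -14.5]] die [[-169.6, -239.1], [-169.7, -114.4], [-90.4, -240.3]]
w3.npy plate [[-140.4, -181.5], [-140.6, -4.4], [-2.4, -181.6]] bed [[-225.2, -274.5], [-224.8, -15.6]] die [[-113.7, -154.3], [-113.5, -29.6], [-29.4, -155.3]]
```

```bash
python3 -m crank '{"dp":[[1,0,2],[0,0,4],[0,0,4],[0,0,4],[0,0,3.5],[0,0,2.5],[0,0,1.3],[0,0,0.7]],"delta_rot":[[0,0,0.001],[0,0,0],[0,0,0],[0,0,0],[0,0,0],[0,0,0],[0,0,0],[0,0,0]]}';python3 loc.py
python3 -m crank '{"dp":[[0,0.2,0],[0,0.2,0],[0,0.2,0],[0,0.2,0],[0,0.2,0],[0,0.2,0],[0,0.1,0],[0,0.1,0]],"delta_rot":[[0,0,0],[0,0,0],[0,0,0],[0,0,0],[0,0,0],[0,0,0],[0,0,0],[0,0,0]]}';python3 loc.py
python3 -m crank '{"dp":[[0,0.1,0],[0,0.1,0],[0,0.1,0],[0,0.1,0],[0,0.1,0],[0,0.1,0],[0,0,0],[0,0,0]],"delta_rot":[[0,0,0],[0,0,0],[0,0,0],[0,0,0],[0,0,0],[0,0,0],[0,0,0],[0,0,0]]}';python3 loc.py
```

```text
time: 19.6
position: [0.5414, -0.0766, 0.0736]
tool_rot: [-1.988, -2.431, 0.002]
ft_force: [0.6, -0.3, 0.1]
grip_width: 0.689
local mm -166.0 -114.9 z 0.0736 F X,Y,z 0.5 -0.4 0.1 t 19.6
yaw 1.7705336789314805
time: 20.4
position: [0.5555, -0.0738, 0.0745]
tool_rot: [1.988, 2.432, 0.0]
ft_force: [-0.6, 0.5, 0.1]
grip_width: 0.691
local mm -151.6 -115.0 z 0.0745 F X,Y,z -0.4 0.6 0.1 t 20.4
yaw 1.7710180509128102
time: 21.2
position: [0.5571, -0.074, 0.074]
tool_rot: [-1.985, -2.426, 0.009]
ft_force: [-12.7, -1.8, 9.5]
grip_width: 0.691
local mm -150.0 -115.5 z 0.074 F X,Y,z -12.8 0.7 9.5 t 21.2
yaw 1.7700949525140357
```

```bash
python3 -m crank '{"dp":[[0,-0.6,0],[0,-0.8,0],[0,-0.8,-1],[0,0,-3],[0,0,-4],[0,0,-4],[0,0,-2],[-2,2,0]],"delta_rot":[[0,0,0],[0,0,0],[0,0,0],[0,0,0],[0,0,0],[0,0,0],[0,0,0],[0,0,0]]}' 
python3 -m crank '{"dp":[[-3.2,3.2,0],[-3.2,3.2,0],[-1.5,1.2,0],[0,0,0],[0,0,0],[0,0,0],[0,0,0],[0,0,0]],"delta_rot":[[0,0,0],[0,0,0],[0,0,0.14],[0,0,0.14],[0,0,0.14],[0,0,0.14],[0,0,0.14],[0,0,0.14]]}' 
python3 -m crank '{"dp":[[0,0,0],[0,0,0],[0,0,0],[0,0,0],[0,0,0],[0,0,2],[0,0,3],[0,0,3]],"delta_rot":[[0,0,0.14],[0,0,0.14],[0,0,0.14],[0,0,0.14],[0,0,0.14],[0,0,0.03],[0,0,0],[0,0,0]]}';python3 loc.py
```

```text
time: 22.0
position: [0.5646, -0.0905, 0.2187]
tool_rot: [1.982, 2.435, 0.015]
ft_force: [0.8, 0.2, 0.3]
grip_width: 0.689
time: 22.8
position: [0.6537, -0.1547, 0.2144]
tool_rot: [2.811, 1.402, 0.002]
ft_force: [0.5, -0.1, -0.3]
grip_width: 0.692
time: 23.6
position: [0.6541, -0.1547, 0.1339]
tool_rot: [3.125, 0.316, 0.003]
ft_force: [-0.2, -0.7, 0.3]
grip_width: 0.688
local mm -71.0 -213.8 z 0.1339 F X,Y,z -0.4 -0.6 0.3 t 23.6
yaw 0.20155597226111568
```

```bash
python3 -m crank '{"dp":[[0,0,2],[0,0,2],[0,0,1.2],[0,0,0.7],[0,-0.2,0],[0,-0.3,0],[0,-0.3,0],[0,-0.3,0]],"delta_rot":[[0,0,0],[0,0,0],[0,0,0],[0,0,0],[0,0,0],[0,0,0],[0,0,0],[0,0,0]]}';python3 loc.py
python3 -m crank '{"dp":[[0,-0.2,0],[0,-0.2,0],[0,-0.2,0],[0,-0.2,0],[0,-0.2,0],[0,-0.1,0],[0,-0.1,0],[0,-0.1,0]],"delta_rot":[[0,0,0],[0,0,0],[0,0,0],[0,0,0],[0,0,0],[0,0,0],[0,0,0],[0,0,0]]}';python3 loc.py
python3 -m crank '{"dp":[[0,-0.1,0],[0,-0.1,0],[0,-0.1,0],[0,-0.1,0],[0,0,0],[0,0,0],[0,0,0],[0,0,0]],"delta_rot":[[0,0,0],[0,0,0],[0,0,0],[0,0,0],[0,0,0],[0,0,0],[0,0,0],[0,0,0]]}';python3 loc.py
```

```text
time: 24.4
position: [0.6518, -0.1439, 0.0763]
tool_rot: [3.126, 0.316, 0.002]
ft_force: [-0.9, -0.0, -0.3]
grip_width: 0.689
local mm -71.1 -202.8 z 0.0763 F X,Y,z -0.9 0.1 -0.3 t 24.4
yaw 0.20131203880774418
time: 25.2
position: [0.6487, -0.1331, 0.0755]
tool_rot: [3.123, 0.313, 0.001]
ft_force: [1.5, -5.3, -2.7]
grip_width: 0.687
local mm -72.0 -191.6 z 0.0755 F X,Y,z 0.4 -5.5 -2.7 t 25.2
yaw 0.19981006634219248
time: 26.0
position: [0.6481, -0.1328, 0.0761]
tool_rot: [3.118, 0.309, 0.003]
ft_force: [3.5, -10.0, -3.5]
grip_width: 0.686
local mm -72.5 -191.3 z 0.0761 F X,Y,z 1.5 -10.5 -3.5 t 26.0
yaw 0.197321080267879
```

```bash
python3 -m crank '{"dp":[[0,0.3,0],[0,0.6,0],[0,0.8,-1],[0,0,-3],[0,0,-4],[0,0,-4],[0,0,-4],[0,0,-4]],"delta_rot":[[0,0,0],[0,0,0],[0,0,0],[0,0,0],[0,0,0],[0,0,0],[0,0,0],[0,0,0]]}' 
python3 -m crank '{"dp":[[-2,-2,-1],[-3.5,-3.5,-1],[-4.2,-2.6,0],[-3,0,0],[0,0,0],[0,0,0],[0,0,0],[0,0,0]],"delta_rot":[[0,0,0],[0,0,0],[0,0,0],[0,0,0],[0,0,-0.14],[0,0,-0.14],[0,0,-0.14],[0,0,-0.14]]}' 
python3 -m crank '{"dp":[[0,0,0],[0,0,0],[0,0,0],[0,0,0],[0,0,0],[0,0,0],[0,0,0],[0,0,0]],"delta_rot":[[0,0,-0.14],[0,0,-0.14],[0,0,-0.14],[0,0,-0.14],[0,0,-0.14],[0,0,-0.14],[0,0,-0.14],[0,0,-0.03]]}' 
python3 loc.py
python3 - <<'E'
from h import *
i=ctrl.camera_info("wrist");im=ctrl.get_image("wrist");cv2.imwrite("pics/w4.png",im)
np.save("w4.npy",i,allow_pickle=True)
crop(im,200,100,440,320,3,"pics/w4c.png")
crop(ctrl.get_image("side"),200,165,340,255,5,"pics/s4c.png")
crop(ctrl.get_image("top"),195,130,360,250,4,"pics/t4c.png")
E
```

```text
time: 26.8
position: [0.6511, -0.1441, 0.2781]
tool_rot: [-3.125, -0.315, -0.001]
ft_force: [1.0, 0.6, -1.3]
grip_width: 0.692
time: 27.6
position: [0.5161, -0.0926, 0.2975]
tool_rot: [-2.913, -1.172, -0.003]
ft_force: [-0.1, -0.6, 0.1]
grip_width: 0.691
time: 28.4
position: [0.5162, -0.0928, 0.2973]
tool_rot: [-1.989, -2.432, -0.002]
ft_force: [-0.2, -0.4, 0.9]
grip_width: 0.692
local mm -193.8 -125.8 z 0.2973 F X,Y,z -0.3 -0.4 0.9 t 28.4
yaw 1.7703307478367682
```

View pics/w4c.png

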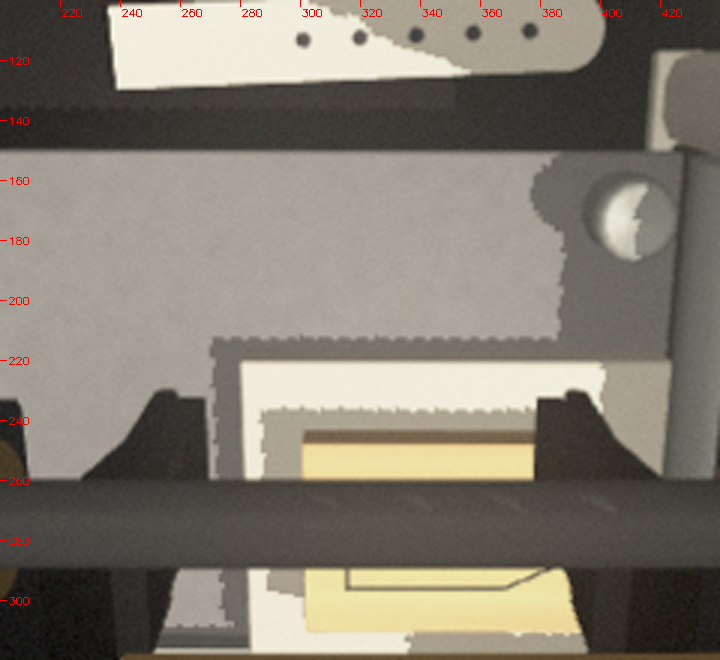

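View pics/s4c.png

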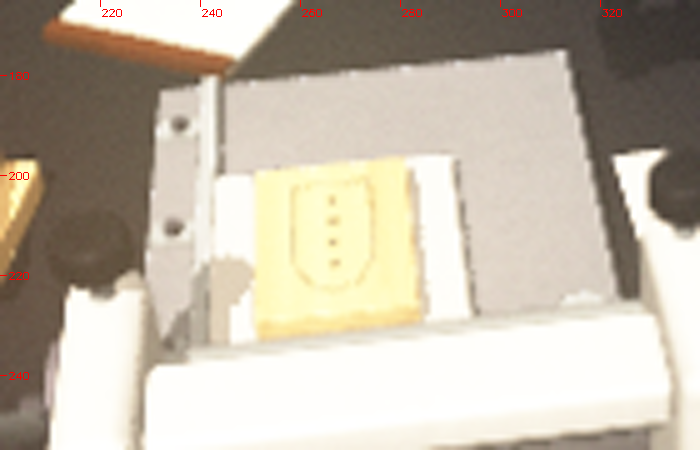

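View pics/t4c.png

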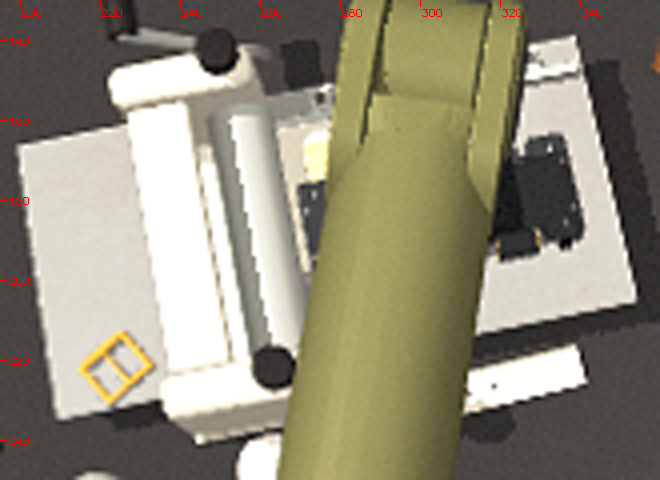

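```bash
python3 - <<'E'
from h import *
O=np.array([.6812,.069]);X=np.array([np.cos(.2),np.sin(.2)]);Y=np.array([-X[1],X[0]])
L=lambda Q:(np.c_[(Q[:,:2]-O)@X,(Q[:,:2]-O)@Y]*1000).round(1).tolist()
i=np.load("w4.npy",allow_pickle=True).item()
g=lambda P:np.array(P)/3+[200,100]-.33
print("plate",L(ray(i,g([(241,361),(671,361),(251,650)]),.068)),"bed",L(ray(i,g([(5,151),(650,151)]),.05)),"die rear -x",L(ray(i,g([(303,443),(305,631)]),.09)))
E
```

```text
plate [[-140.4, -181.1], [-140.3, -3.5], [-3.1, -181.6]] bed [[-224.7, -276.9], [-224.6, -13.5]] die rear -x [[-113.5, -154.5], [-27.9, -155.3]]
```

```bash
python3 -c "
from bench import ctrl
print(ctrl.get_state()['qd'].round(3));print(ctrl.close_job())"
```

```text
[-0.001  0.002 -0.001  0.002  0.001 -0.004  0.001]
the job is handed in; nothing more can be done
None
```

The plate is home and the job is handed in, after about 28.5 s. I pushed it with the two spread fingers about 56 mm sideways onto the guide bar, then about 85 mm forward to the rollers. I then pressed it once more on each side.

- **Seating:** Both pushes ended at a firm stop. Pressing again with 10–13 N moved the plate no more than 0.4 mm.
- **Position:** In the last wrist picture the −x edge is parallel to the bed edge to within my reading. It lies at press x −140.4 mm (home is −140), and the rear edge at y −181 to −181.5 mm (home is −180). I put the 1–1.5 mm at the rear down to my estimate of the press position, since the calibration is good to about 2 mm and the plate had already stopped. I had no direct view of the front edge against the roller.
- **Die:** It rode along in place, with its 27 mm margins unchanged within 0.5 mm.
- **Other things:** The anvil, template and buckle appear where they were, but I did not measure them. I did not recheck the mallet and screwdriver at the end; no move went near them.
- **Finish:** The arm ended still and touching nothing, about 0.28 m above the bench.

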